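Unload the jack screws of a mask holder stand with a lifting wedge and hold

ROBOT

A 7-joint arm with a two-finger parallel gripper is mounted at the origin on a cart in front of the work surface, level with it; the furniture and walls round the work are solid. World frame = base frame: x ahead of the robot, y to its left, z up, the work surface at z = 0. Lengths are in m, angles in rad, forces in N, time in s.
With the tool pointing down it reaches from about 0.4 to 0.875 m from the base axis. Payload 6.5 kg.
Tool frame: the origin (TCP) lies midway between the tips of the shut fingers; the grasp point (between the pads) lies 19 mm behind it; z points along the fingers, y is the line along which they close (so a half turn about z gives the same grasp; the last joint's range is limited). The gripper opens to 88 mm and grips with 3 to 60 N. Pads are 18 mm wide; open, the fingers measure 123 mm over their backs; the gripper's body (75 mm by 187 mm) begins 45 mm behind the grasp point.
Start: joints at [1.254, 0.536, -0.004, 1.538, 0.003, 1.067, -0.071], TCP at [0.161, -0.63, 0.211] pointing down, gripper open.
Joint ranges: [-2.7, 2.7], [-0.37, 2.16], [-1.27, 1.26], [0.24, 2.4], [-1.31, 4.45], [0.19, 1.91], [-2.76, 2.76]. Speed limits (rad/s): [2.39, 2.39, 3.14, 3.14, 3.14, 3.14, 3.14].

INTERFACE

Orientations are given as a unit quaternion [x, y, z, w].
In Python, from bench import robot gives the robot as it stands.
- The arm moves only by the shell command python3 -m handwheel 'ROWS' [FORCE]. ROWS is JSON, a list that holds one entry, the list of rows, each a list of 7 numbers: the shift along the tool's x, y, z in cm, then the turn, a rotation vector about the tool's x, y, z in degrees, then the gripper command: -1 is fully open, 1 is shut, values between are in proportion. In form: [[[x, y, z, wx, wy, wz, claw], ...]]. A call has 1 to 12 rows; each row is the pose to reach, as a shift and turn from the pose commanded when the call began, along the tool's axes at that moment; what a row does not reach only later rows make up. A row lasts 1/10 s, in which the tool goes at most 50 mm and 8.59 degrees, less where a joint would pass 70% of its speed; a pose out of reach is approached as far as the arm can. A call with a gripper value outside its range is refused whole. The fingers move at their own pace and stop on an object; FORCE is the grip in N (left out, the last holds). Time passes only in rows, so rows that repeat a pose let the fingers close. It gives the time, the measured TCP pose, the force, the opening and the grip force at its end, in the units of the state.
- robot.get_obs(): the state, without advancing time (a new reading comes with each control period).
- robot.snapshot(name): name is "side" or "top"; returns a dict with "color" (384x512x3 uint8, blue, green, red), "fx", "fy", "cx", "cy" (pixels), "cam_to_world" (4x4, takes a point from camera to world coordinates). Camera axes: x right, y down, z forward; pixel columns grow to the right and rows downward; lengths in m; the calibration is good to about 2 mm. A picture is of the moment at which its call begins. There is no depth.
- robot.sign_off(): hands the job in; it is judged then, once.
The state is a dict: "t": time; "qpos": joint angles; "dq": joint speeds; "joint_efforts": joint torques, N m; "tool_pos": TCP position; "tool_rot": TCP orientation; "force": force on the tool from outside, world axes, zero at the start; "ft_torque": the same for the moment, N m; "opening": finger opening in m; "grip_force": force on a finger pad.
Only numpy, scipy, OpenCV 4.12 (cv2) and the standard library are available. Lean on these libraries where they do the work, as an engineer would, in place of code of your own. Each camera call takes 0.05 s, during which the arm holds its last target. There are 200 camera calls.

TASK

Load the mask holder on its stand with two of the three steel ring weights, one on the middle of each of the two pale strips left and right of its round window, leaving the third ring where it is. Then take the wedge by its orange handle and slide it, flat on the stand's base, along the channel under the middle of the holder's front edge until that edge just lifts off both brass jack screws, by about 3 mm, and finish still holding the wedge there so that the unloaded screws can be turned. Do not touch the holder itself at the end, and leave the loupe, the lens cap and the tweezers alone.

Things in the scene. Friction and masses are not known exactly. Their poses are not given: they have to be found in the camera images.
- stand: aluminium setting stand, fixed to the table: base plate 193 x 170 x 8 mm, steel posts and locating pins. Origin on the table under the middle of the mask holder's place; its x axis points from the open front (wedge side) to the rear, y to the left, z up. The base plate reaches from x = -105 to +88 mm. The pins round the holder end just below its top face.
- lane (a point): point on the base plate's top (8 mm above the table), on the middle line of the wedge channel, under the holder's front edge (x = -75 mm, y = 0 of the stand; same axes). The channel is 32 mm wide along the stand's x between two dark guide rails 10 mm high, from 13 mm in front of this point to 45 mm behind it; its flared mouth begins 25 mm in front
- jack_screws: the pair of brass knurled jack screws (discs 28 mm across) near the front of the stand, at x = -66 mm, y = +/-55 mm in the stand's frame; their tips, 22 mm above the table, carry the holder's front. Fixed. Origin and axes as the stand's.
- mask_holder: square dark grey mask holder plate, 150 x 150 mm, 10 mm thick, 0.45 kg, loose, with a round window 37 mm across and a pale strip at left and right of it. It lies on the jack screws (front) and two steel posts (rear), its underside 22 mm above the table, 14 mm above the base plate; pins locate it with 1.5 mm play. Origin at the middle of its underside; axes as the stand's (x to the rear, y left, z up)
- holder_front (a point): the middle of the holder's front lower edge, over the channel: where the wedge lifts it (22 mm above the table at the start)
- holder_rear (a point): the middle of the holder's rear lower edge
- wedge: ground, smooth steel wedge, 103 x 28 mm, 0.15 kg, an orange handle upright on its thick end; lies flat on the table. Origin on the underside beneath the handle's middle; x points to the thin end at +90 mm (nose 5 mm thick), heel at -13 mm. The top slopes evenly, 1 mm per 5 mm, from 7.5 mm thick at x = 87.5 to 20 mm at x = 25 mm. On the base it first touches the holder's front edge where x = 55 mm (14 mm thick)
- wedge_grip (a point): the middle of the wedge's orange handle, 40 mm above the wedge's underside. The handle is a block 26 mm along the wedge, 28 mm across, from 20 to 60 mm above the underside; axes as the wedge's
- place_left (a point): where the centre of the left ring weight comes: 7 mm above the middle of the holder's left pale strip (x = 0, y = +47, z = +17 mm of the holder)
- place_right (a point): the same for the right pale strip (x = 0, y = -47, z = +17 mm of the holder)
- monitor_panel (a point): centre of the upright black monitor panel (574 mm wide, 346 mm high, 28 mm thick) on its clamp arm at the right, with its back to the robot; it hangs from 0.22 to 0.58 m above the table, from just before the white box's left front corner towards the right front of the table, and swivels if pushed. Not part of the job: keep the arm clear of it
- loupe: black loupe, 36 mm across, 30 mm high, standing to the left of the stand; origin under its middle. Leave alone
- lens_cap: black lens cap, 33 mm across, 11 mm high, lying to the right behind the rings; origin under its middle. Leave alone
- tweezers: steel tweezers, 131 x 25 x 9 mm, lying to the right of the stand; origin under their middle. Leave alone
- ring0_centre (a point): centre (7 mm above its underside) of ring weight 0: bright steel ring 42 mm across, 14 mm high, 0.22 kg, lying flat at the right. The three are alike
- ring1_centre (a point): centre (7 mm above its underside) of ring weight 1: bright steel ring 42 mm across, 14 mm high, 0.22 kg, lying flat at the right. The three are alike
- ring2_centre (a point): centre (7 mm above its underside) of ring weight 2: bright steel ring 42 mm across, 14 mm high, 0.22 kg, lying flat at the right. The three are alike
There are look-alikes about, which are no part of the job. Leave any blue or red look-alike of the part that bears ring0_centre alone.

How it is judged:
By the outcome, as a careful person would: the job done as asked, in the order asked, and still so for the second after the job is handed in, while the arm keeps its last pose, push and grip.
It also fails if it takes over 72 s, if anything falls off the work surface, if the arm or the gripper's body presses on something with over 40 N, if the wrist force passes 120 N, or if a joint passes its speed limit or range.

## Working session

There is one attempt and no reset: what is moved stays moved. The work goes in short steps, Python scripts to look and compute and a shell command to move; the robot and the scene stay as the last step left them, time stands still between calls to the robot, and variables do not carry over. Pictures are saved under pics/ and viewed, at most 10 in all, crops included, and the job is handed in when it is done.

```bash
mkdir -p pics; ls
cat > h.py <<'E'
import numpy as np, cv2
from bench import robot
from scipy.spatial.transform import Rotation as R
def snap(n,f=None):
    s=robot.snapshot(n)
    if f: cv2.imwrite('pics/'+f,s['color'])
    return s
def ray(s,u,v,z):
    T=np.array(s['cam_to_world']);d=T[:3,:3]@np.array([(u-s['cx'])/s['fx'],(v-s['cy'])/s['fy'],1]);o=T[:3,3]
    return o+d*(z-o[2])/d[2]
def proj(s,p):
    T=np.linalg.inv(np.array(s['cam_to_world']));q=T[:3,:3]@np.array(p)+T[:3,3]
    return s['cx']+s['fx']*q[0]/q[2],s['cy']+s['fy']*q[1]/q[2]
E
python3 - <<'E'
from h import *
for n in('top','side'):
    s=snap(n,n+'0.png'); print(n,s['fx'],s['cx'],s['cy'],np.round(s['cam_to_world'],3).tolist())
o=robot.get_obs();print(o)
E
```

```text
pics
top 466.9707045944067 261.4151416961749 188.23653234651164 [[0.024, -0.994, 0.109, 0.409], [-1.0, -0.023, 0.012, 0.018], [-0.009, -0.109, -0.994, 1.529], [0.0, 0.0, 0.0, 1.0]]
side 410.8775716263922 267.6267961337748 195.01456538821182 [[-0.883, 0.223, -0.412, 1.004], [0.468, 0.444, -0.764, 0.922], [0.013, -0.868, -0.497, 0.819], [0.0, 0.0, 0.0, 1.0]]
{'t': 0.1, 'qpos': array([ 1.25378961,  0.53707138, -0.00441191,  1.53875629,  0.00263782,
        1.06731924, -0.07119981]), 'dq': array([-0.00079088, -0.00213349,  0.00134284, -0.00298846, -0.00056816,
        0.00034699, -0.00145572]), 'joint_efforts': array([ 2.87360213e-03, -5.72083998e+01,  9.94006097e-01, -2.52231252e+01,
       -5.62126643e-02,  1.34754635e-02, -4.99234659e-06]), 'tool_pos': array([ 0.16112963, -0.62909813,  0.20994636]), 'tool_rot': array([ 9.92142799e-01,  1.25108222e-01, -1.76428086e-04, -7.54352133e-04]), 'force': array([-0.11829441, -0.01106099,  0.45014162]), 'ft_torque': array([ 0.01282156, -0.01312841,  0.04325432]), 'grip_force': 0.0, 'opening': 0.08821252350149766}
```

View pics/top0.png

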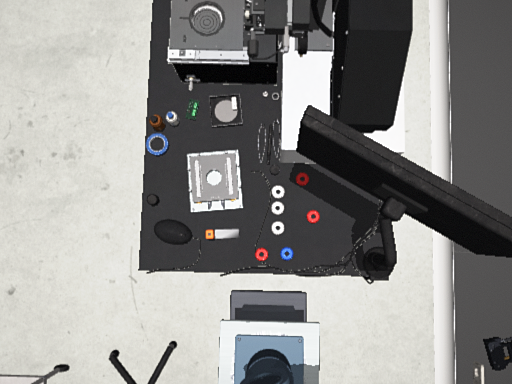

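View pics/side0.png

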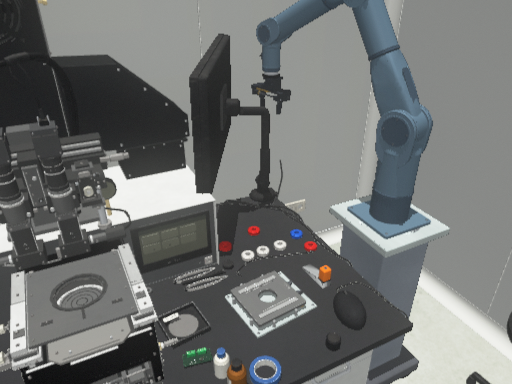

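The top view shows the stand at about (214,180), three bright rings at (278,191), (278,208) and (278,228), and the wedge at (210–238,234) with its orange handle on the left. Red and blue look-alikes lie around them, and the monitor is at right. The side view agrees.

Run:
```python
from h import *
t=cv2.imread('pics/top0.png');s=cv2.imread('pics/side0.png')
a=cv2.resize(t[140:260,140:300],None,fx=5,fy=5,interpolation=cv2.INTER_CUBIC)
cv2.imwrite('pics/topc.png',a)
b=cv2.resize(s[220:360,200:360],None,fx=4,fy=4,interpolation=cv2.INTER_CUBIC)
cv2.imwrite('pics/sidec.png',b)
S=snap('top')
hsv=cv2.cvtColor(t,cv2.COLOR_BGR2HSV)
def blobs(m,mn=15):
    n,l,st,c=cv2.connectedComponentsWithStats(m.astype('uint8'))
    return [(st[i,4],c[i],st[i,:4],l==i) for i in range(1,n) if st[i,4]>=mn]
g=(hsv[...,1]<40)&(hsv[...,2]>150); g[:, :265]=0; g[:,295:]=0; g[:180]=0; g[245:]=0
for A,c,b_,_ in blobs(g): print('ring',A,c,b_,ray(S,*c,.012).round(4))
o=(hsv[...,0]>5)&(hsv[...,0]<20)&(hsv[...,1]>150)&(hsv[...,2]>120); o[:215]=0;o[250:]=0
for A,c,b_,_ in blobs(o,8): print('handle',A,c,b_,ray(S,*c,.05).round(4))
w=(hsv[...,1]<60)&(hsv[...,2]>100); w[:222]=0;w[246:]=0;w[:,:200]=0;w[:,245:]=0
for A,c,b_,m in blobs(w): print('wedge',A,c,b_,cv2.minAreaRect(np.argwhere(m)[:,::-1].astype('float32')))
p=(hsv[...,2]>90); p[:140]=0;p[218:]=0;p[:,:175]=0;p[:,255:]=0
for A,c,b_,m in blobs(p,300):
    r=cv2.minAreaRect(np.argwhere(m)[:,::-1].astype('float32'));print('stand',A,c,r)
    for q in cv2.boxPoints(r): print(ray(S,*q,.008).round(4))
```

```text
ring 116 [277.69827586 191.36206897] [272 186  13  12] [ 0.5658 -0.0178  0.012 ]
ring 116 [277.31896552 207.59482759] [272 201  12  14] [ 0.5128 -0.0177  0.012 ]
ring 117 [277.42735043 227.54700855] [272 222  12  13] [ 0.4481 -0.0193  0.012 ]
handle 71 [209.09859155 233.71830986] [205 229   9  10] [0.4225 0.1967 0.05  ]
wedge 223 [225.73542601 233.11659193] [214 229  25  10] ((226.0, 233.5), (9.0, 24.0), 90.0)
stand 3120 [214.23589744 180.51891026] ((214.0596160888672, 180.49522399902344), (59.29057693481445, 53.46917724609375), 85.42607879638672)
[0.6864 0.2911 0.008 ]
[0.7047 0.1152 0.008 ]
[0.5093 0.0939 0.008 ]
[0.4913 0.2674 0.008 ]
```

View pics/topc.png

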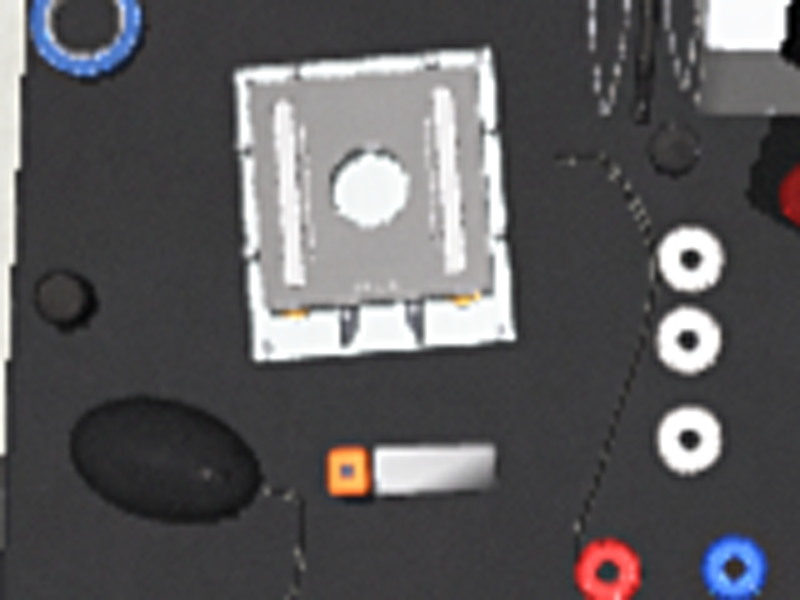

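View pics/sidec.png

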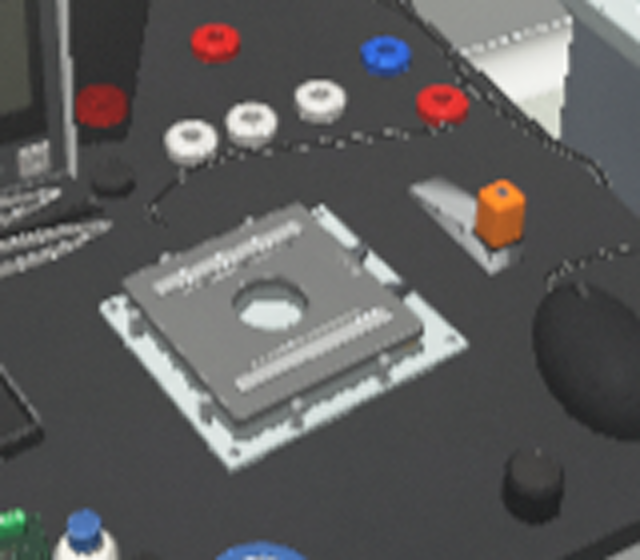

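The crops show the stand's front facing the robot. Its base corners in the top crop are near (237,70), (490,48), (515,340) and (257,360), with the rails at (348,320) and (415,315). The lens cap is at (673,148), and the wedge's handle is at (348,470) with its thin end pointing right. Next I'll refine the positions using both views.

```bash
cat >> h.py <<'E'
def blobs(m,mn):
    n,l,st,c=cv2.connectedComponentsWithStats(m.astype('uint8'))
    return [(st[i,4],c[i],l==i) for i in range(1,n) if st[i,4]>=mn]
def up(img,box,k=8):
    x0,y0,x1,y1=box
    return cv2.resize(img[y0:y1,x0:x1],None,fx=k,fy=k,interpolation=cv2.INTER_CUBIC)
def unup(c,box,k=8): return (np.asarray(c,float)+.5)/k-.5+np.array(box[:2])
E
python3 - <<'E'
from h import *
I={n:cv2.imread(f'pics/{n}0.png') for n in('top','side')}; S={n:snap(n) for n in I}
def rect(n,box,thr,z,mn,f=None):
    a=up(I[n],box); g=cv2.cvtColor(a,cv2.COLOR_BGR2GRAY); m=g>thr if f is None else f(a)
    for A,c,l in blobs(m,mn):
        h=cv2.convexHull(np.argwhere(l)[:,::-1].astype('float32'))[:,0]
        w=np.array([ray(S[n],*p,z)[:2] for p in unup(h,box)])*1000
        r=cv2.minAreaRect(w.astype('float32')); print(n,A,'centre',np.round(r[0],1),'size',np.round(r[1],1),'ang',round(r[2],2),'centroid',ray(S[n],*unup(c,box),z).round(4)[:2])
print('base');rect('top',(178,140,252,218),100,.008,60000)
rect('side',(222,265,322,340),100,.008,60000)
print('strips');rect('top',(190,155,240,202),190,.032,1000); rect('side',(225,270,310,325),170,.032,1000)
print('rings'); rect('top',(268,182,288,238),130,.010,2000); rect('side',(238,236,290,264),150,.010,2000)
org=lambda a:(lambda h:(h[...,0]>3)&(h[...,0]<22)&(h[...,1]>140)&(h[...,2]>110))(cv2.cvtColor(a,cv2.COLOR_BGR2HSV))
print('handle');rect('top',(200,222,222,246),0,.060,1000,org)
rect('side',(314,260,336,286),0,.04,1000,org)
print('wedge');rect('top',(214,222,244,246),110,.012,2000)
for p in((300,107),(310,118),(512,228),(500,252)): print('panel top',ray(S['top'],*p,.57).round(3))
E
```

```text
base
top 197393 centre [597.7 191.9] size [198.  175.4] ang 6.12 centroid [0.5973 0.1913]
side 211103 centre [600.  184.2] size [198.2 196.1] ang 6.15 centroid [0.6034 0.195 ]
strips
top 2029 centre [662.8 118.4] size [36.3 12.1] ang 2.8 centroid [0.6639 0.1174]
top 9620 centre [611.6 140.1] size [122.9  15. ] ang 6.01 centroid [0.6107 0.1402]
top 9103 centre [601.2 243.9] size [122.  15.] ang 5.98 centroid [0.5999 0.2438]
top 6477 centre [584.8 130.5] size [114.2  48.3] ang 1.36 centroid [0.5771 0.1157]
top 10694 centre [603.2 189.9] size [46.9 47.9] ang 61.63 centroid [0.6032 0.1901]
top 1678 centre [591.8 265.1] size [63.2  6.5] ang 2.36 centroid [0.5874 0.2659]
top 1549 centre [539.8 261. ] size [30.5 10.5] ang 2.36 centroid [0.5382 0.2621]
side 2736 centre [530.9 145.6] size [13.2 48.6] ang 4.55 centroid [0.5303 0.1466]
side 7520 centre [611.3 139.8] size [118.8  17.6] ang 6.24 centroid [0.6138 0.1396]
side 2089 centre [525.1 197.7] size [13.3 34.4] ang 4.97 centroid [0.5245 0.1986]
side 6993 centre [535.5 267.8] size [83.5 29.9] ang 49.66 centroid [0.5359 0.2694]
side 11596 cen
[... 517 characters left out ...]
2] size [42.8 40.9] ang 1.39 centroid [ 0.4485 -0.0193]
side 5583 centre [450.3 -16.4] size [53.1 40.3] ang 59.88 centroid [ 0.4494 -0.0176]
side 5758 centre [514.2 -15.1] size [50.4 39.9] ang 63.04 centroid [ 0.5138 -0.0159]
side 5916 centre [566.5 -17.6] size [47.6 40.4] ang 67.7 centroid [ 0.5667 -0.0168]
handle
top 4727 centre [422.4 194.8] size [30.8 28.2] ang 2.16 centroid [0.4221 0.195 ]
side 10187 centre [420.7 194.8] size [75.2 34.1] ang 53.7 centroid [0.4219 0.1958]
wedge
top 13871 centre [425.4 145.3] size [31.6 79.2] ang 2.68 centroid [0.4263 0.1476]
panel top [ 0.688 -0.048  0.57 ]
panel top [ 0.664 -0.069  0.57 ]
panel top [ 0.444 -0.483  0.57 ]
panel top [ 0.395 -0.457  0.57 ]
```

```bash
python3 -m handwheel '[[[9.5,-21.2,0,0,0,0,-1],[9.5,-21.2,0,0,0,0,-1],[9.5,-21.2,0,0,0,0,-1],[9.5,-21.2,0,0,0,0,-1],[9.5,-21.2,0,0,0,0,-1],[25.3,-30.6,4,0,0,8.35,-1],[25.3,-30.6,4,0,0,8.35,-1],[25.3,-30.6,4,0,0,8.35,-1],[25.3,-30.6,4,0,0,8.35,-1],[25.3,-30.6,4,0,0,8.35,-1],[25.3,-30.6,4,0,0,8.35,-1]]]'
python3 - <<'E'
from h import *
o=robot.get_obs();print(R.from_quat(o['tool_rot']).as_matrix().round(3).tolist(),o['qpos'].round(2))
E
```

```text
t: 1.35
tool_pos: [0.3307, -0.2698, 0.1706]
tool_rot: [0.999, 0.054, -0.0, -0.0]
force: [-1.0, -0.4, -0.2]
opening: 0.088
grip_force: 0.0
[[0.994, 0.108, -0.0], [0.108, -0.994, 0.0], [-0.0, -0.0, -1.0]] [ 0.75  0.23 -0.2   2.13  0.06  0.79 -0.94]
```

```bash
cat >> h.py <<'E'
def to(x,y,z,yaw=None):
    "mm, deg: rows' numbers from the measured pose"
    o=robot.get_obs();M=R.from_quat(o['tool_rot']).as_matrix()
    d=M.T@(np.array([x,y,z])/1000-o['tool_pos'])*100
    ya=np.degrees(np.arctan2(M[1,0],M[0,0]))
    print('shift cm',d.round(2),'yaw',ya.round(2),'turn z',None if yaw is None else round((ya-yaw+180)%360-180,2))
E
python3 -m handwheel '[[[14.5,-23.7,8,0,0,0,-0.35],[14.5,-23.7,8,0,0,0,-0.35],[14.5,-23.7,8,0,0,0,-0.35],[14.5,-23.7,11,0,0,0,-0.35],[14.5,-23.7,11,0,0,0,-0.35],[14.5,-23.7,11,0,0,0,-0.35],[14.5,-23.7,11,0,0,0,-0.35],[14.5,-23.7,11,0,0,0,-0.35]]]'
python3 - <<'E'
from h import *
to(449,-18.4,4,6.05); s=snap('top','top1.png')
E
```

```text
t: 2.15
tool_pos: [0.4495, -0.0203, 0.0604]
tool_rot: [0.999, 0.053, -0.001, 0.0]
force: [0.4, 0.0, -0.5]
opening: 0.0594
grip_force: 0.0
shift cm [-0.02 -0.2   5.64] yaw 6.04 turn z -0.01
```

```bash
python3 -m handwheel '[[[0,-0.15,3,0,0,0,-0.35],[0,-0.15,5,0,0,0,-0.35],[0,-0.15,5.6,0,0,0,-0.35],[0,-0.15,5.6,0,0,0,-0.35],[0,-0.15,5.6,0,0,0,1],[0,-0.15,5.6,0,0,0,1],[0,-0.15,5.6,0,0,0,1],[0,-0.15,5.6,0,0,0,1],[0,-0.15,5.6,0,0,0,1]]]' 25
python3 - <<'E'
from h import *
to(601.2,238.2,100,6.05)
E
```

```text
t: 3.1
tool_pos: [0.4498, -0.018, 0.0049]
tool_rot: [0.999, 0.053, 0.0, 0.0]
force: [-0.2, 0.4, 0.0]
opening: 0.0215
grip_force: 0.0
shift cm [ 17.75 -23.89  -9.5 ] yaw 6.03 turn z -0.02
```

Run:
```python
from h import *
o=robot.get_obs();print(o['opening'],o['grip_force'])
a=snap('top')['color'];b=snap('side')['color']
cv2.imwrite('pics/c2.png',np.hstack([cv2.resize(a[170:260,240:320],None,fx=5,fy=5),cv2.resize(b[210:300,225:305],None,fx=5,fy=5)])[:450])
```

```text
0.02149179087245527 0.0
```

View pics/c2.png

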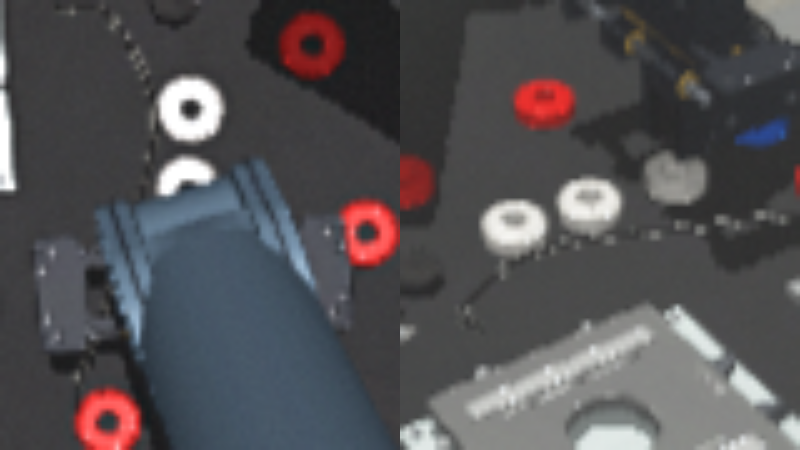

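The top crop shows the gripper covering ring 2. In the side crop a grey disc at (675,175) sits below the gripper, and the fingers aren't clear. I'll let the fingers finish closing, then zoom in.

```bash
python3 -m handwheel '[[[0,0,0,0,0,0,1],[0,0,0,0,0,0,1],[0,0,0,0,0,0,1]]]'
python3 - <<'E'
from h import *
s=snap('side');b=s['color']
print(proj(s,[.4498,-.018,.005]),proj(s,[.4498,-.018,.07]))
c=cv2.resize(b[205:265,240:320],None,fx=10,fy=10,interpolation=cv2.INTER_CUBIC);c=np.clip(c.astype(float)*1.5,0,255).astype('uint8')
cv2.imwrite('pics/c3.png',c)
E
```

```text
t: 3.5
tool_pos: [0.4496, -0.018, 0.0046]
tool_rot: [0.999, 0.053, -0.0, -0.0]
force: [0.6, 0.0, 0.2]
opening: 0.0002
grip_force: 0.0
(np.float64(279.39254924292493), np.float64(245.45806150933612)) (np.float64(279.9401308665706), np.float64(229.10944366762737))
```

View pics/c3.png

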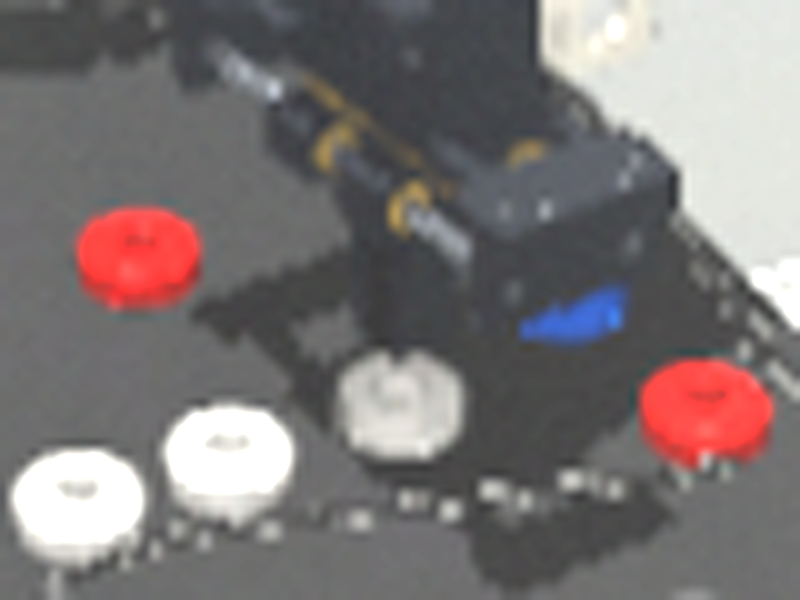

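The fingers have shut completely and look to end just above ring 2, at crop (400,350), with the ring unmoved at (400,405). The true tips seem to be higher than reported, so I'll probe downward gently with the fingers shut to find the offset.

```bash
python3 -m handwheel '[[[0,0,0.3,0,0,0,1],[0,0,0.3,0,0,0,1]]]'|grep -E 'pos|force'
python3 - <<'E'
from h import *
s=snap('side');b=s['color'].astype(int)
g=b.sum(2); print(g[225:250,280].tolist()); print(g[225:250,277].tolist())
E
```

```text
tool_pos: [0.4494, -0.018, 0.0014]
force: [-0.8, 0.4, 0.1]
grip_force: 0.0
[254, 247, 243, 216, 158, 136, 134, 128, 133, 138, 140, 136, 141, 135, 134, 142, 187, 353, 447, 414, 383, 426, 457, 448, 447]
[144, 135, 130, 139, 138, 124, 117, 126, 126, 127, 127, 121, 123, 129, 123, 261, 365, 372, 345, 364, 395, 431, 447, 443, 394]
```

```bash
for i in 1 2; do python3 -m handwheel '[[[0,0,0.4,0,0,0,1],[0,0,0.4,0,0,0,1]]]'|grep -E '_pos|^force'; done
python3 - <<'E'
from h import *
s=snap('side');b=s['color'].astype(int)
g=b.sum(2); print(g[232:250,280].tolist())
E
```

```text
tool_pos: [0.4493, -0.018, -0.0027]
force: [-0.4, -0.2, -0.1]
tool_pos: [0.4493, -0.018, -0.0067]
force: [-0.6, -0.5, -0.0]
[134, 132, 134, 134, 134, 139, 137, 138, 133, 137, 146, 213, 323, 388, 428, 455, 452, 450]
```

```bash
for i in 1 2; do python3 -m handwheel '[[[0,0,0.3,0,0,0,1],[0,0,0.3,0,0,0,1]]]'|grep -E '_pos|^force'; done
```

```text
tool_pos: [0.4495, -0.018, -0.0096]
force: [-0.2, 0.1, -0.1]
tool_pos: [0.4494, -0.018, -0.0126]
force: [-0.3, -0.3, -0.5]
```

```bash
for i in 1 2 3; do python3 -m handwheel '[[[0,0,0.2,0,0,0,1],[0,0,0.2,0,0,0,1]]]'|grep -E '_pos|^force'; done
```

```text
tool_pos: [0.4497, -0.0181, -0.0136]
force: [-1.6, 0.1, 13.5]
tool_pos: [0.4498, -0.0181, -0.0137]
force: [-9.6, 0.5, 48.1]
tool_pos: [0.4498, -0.0181, -0.0139]
force: [-17.8, 0.3, 82.0]
```

```bash
python3 -m handwheel '[[[0,0,-2.5,0,0,0,1],[0,0,-2.5,0,0,0,-0.35],[0,0,-2.5,0,0,0,-0.35],[0,0,-2.5,0,0,0,-0.35],[0,0,-2.5,0,0,0,-0.35],[0,0,-2.5,0,0,0,-0.35],[0,0,-2.5,0,0,0,-0.35],[0,0,-2.5,0,0,0,-0.35]]]'
python3 - <<'E'
from h import *
s=snap('side')['color'];g=cv2.cvtColor(s,cv2.COLOR_BGR2GRAY)
to(449,-18,-23.5)
cv2.imwrite('pics/c4.png',cv2.resize(s[205:265,240:320],None,fx=6,fy=6))
for A,c,l in blobs(up(g,(260,228,296,260))>100,1500): print(A,unup(c,(260,228,296,260)))
E
```

```text
t: 6.05
tool_pos: [0.4495, -0.018, 0.0065]
tool_rot: [0.999, 0.053, -0.0, -0.0]
force: [0.1, -0.2, -0.3]
opening: 0.0547
grip_force: 0.0
shift cm [-0.05 -0.01  3.  ] yaw 6.02 turn z None
5984 [279.22562249 245.37779913]
6166 [263.80297194 250.59789572]
```

```bash
python3 -m handwheel '[[[0,0,1.8,0,0,0,-0.35],[0,0,2.2,0,0,0,-0.35],[0,0,2.2,0,0,0,-0.35]]]'|grep -E '_pos|^force'; python3 -m handwheel '[[[0,0,0.4,0,0,0,-0.35],[0,0,0.7,0,0,0,-0.35],[0,0,0.7,0,0,0,1],[0,0,0.7,0,0,0,1],[0,0,0.7,0,0,0,1],[0,0,0.7,0,0,0,1],[0,0,0.7,0,0,0,1]]]' 25
```

```text
tool_pos: [0.4489, -0.018, -0.0158]
force: [-0.5, 0.2, 1.1]
t: 7.1
tool_pos: [0.4497, -0.0182, -0.0222]
tool_rot: [0.999, 0.052, 0.0, 0.0]
force: [0.6, -1.5, 0.5]
opening: 0.0401
grip_force: 25.0
```

```bash
python3 -m handwheel '[[[0,0,-4,0,0,0,1],[0,0,-8,0,0,0,1],[0,0,-8,0,0,0,1],[0,0,-8,0,0,0,1]]]'
python3 - <<'E'
from h import *
s=snap('side');t=snap('top')
p=[.4497,-.0182,.058+.0275-.005+.007]
print(proj(s,p),proj(t,p))
c=cv2.resize(s['color'][190:265,240:320],None,fx=7,fy=7,interpolation=cv2.INTER_CUBIC)
d=cv2.resize(t['color'][190:265,240:320],None,fx=3,fy=3,interpolation=cv2.INTER_CUBIC)
d=np.vstack([d,np.zeros((300,240,3),'uint8')])
cv2.imwrite('pics/c5.png',np.hstack([c,d]))
E
```

```text
t: 7.5
tool_pos: [0.45, -0.0182, 0.0581]
tool_rot: [0.999, 0.052, 0.001, 0.0]
force: [-0.7, -0.7, -2.6]
opening: 0.04
grip_force: 25.0
(np.float64(280.0886422971469), np.float64(224.53088861600082)) (np.float64(277.68319904255486), np.float64(226.38913098766199))
```

View pics/c5.png

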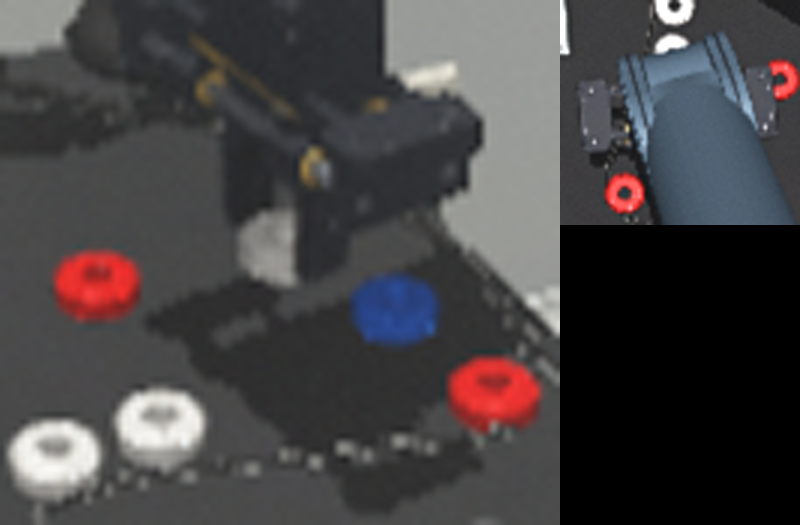

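The side crop shows the ring held upright between the pads, its centre near pixel (280,225), which matches the prediction from TCP z + 27.5 mm. So the z offset is confirmed, and x and y agree. Now I'll carry it to the left strip.

```bash
python3 -m handwheel '[[[17.5,-23.9,0,0,0,0,1],[17.5,-23.9,0,0,0,0,1],[17.5,-23.9,0,0,0,0,1],[17.5,-23.9,0,0,0,0,1],[17.5,-23.9,0,0,0,0,1],[17.5,-23.9,0,0,0,0,1],[17.5,-23.9,0,0,0,0,1],[17.5,-23.9,0,0,0,0,1],[17.5,-23.9,2,0,0,0,1],[17.5,-23.9,2,0,0,0,1]]]'
python3 - <<'E'
from h import *
to(602,238.2,10.5,6.05)
E
```

```text
t: 8.6
tool_pos: [0.5956, 0.2346, 0.0342]
tool_rot: [0.999, 0.052, -0.003, 0.002]
force: [-0.3, 0.8, -1.6]
opening: 0.04
grip_force: 25.0
shift cm [ 0.69 -0.3   2.37] yaw 5.94 turn z -0.11
```

```bash
python3 -m handwheel '[[[0.3,0,1,0,0,0,1],[0.3,0,1,0,0,0,1],[0.3,0,1,0,0,0,1],[0.3,0,1,0,0,0,1]]]'
python3 - <<'E'
from h import *
to(602,238.2,10.5,6.05)
E
```

```text
t: 9.0
tool_pos: [0.6019, 0.2383, 0.0282]
tool_rot: [0.999, 0.052, 0.0, -0.0]
force: [0.3, -0.1, -1.4]
opening: 0.0402
grip_force: 25.0
shift cm [0.01 0.01 1.77] yaw 6.01 turn z -0.04
```

```bash
python3 -m handwheel '[[[0,0,1,0,0,0,1],[0,0,1.6,0,0,0,1],[0,0,1.75,0,0,0,1],[0,0,1.75,0,0,0,1],[0,0,1.75,0,0,0,1]]]'
```

```text
t: 9.5
tool_pos: [0.6013, 0.2382, 0.0099]
tool_rot: [0.999, 0.053, -0.0, 0.0]
force: [-0.2, -0.8, -1.7]
opening: 0.0396
grip_force: 25.0
```

```bash
python3 -m handwheel '[[[0,0,0.1,0,0,0,1],[0,0,0.1,0,0,0,1]]]' | grep -E '_pos|^force';  python3 -m handwheel '[[[0,0,0.1,0,0,0,1],[0,0,0.1,0,0,0,1]]]' | grep -E '_pos|^force'
```

```text
tool_pos: [0.6014, 0.2383, 0.0098]
force: [-3.9, -1.3, 6.6]
tool_pos: [0.6015, 0.2383, 0.0097]
force: [-5.4, -3.3, 12.7]
```

Contact, with the ring resting on the strip. Release and rise.

```bash
python3 -m handwheel '[[[0,0,-0.15,0,0,0,1],[0,0,-0.15,0,0,0,-0.3],[0,0,-0.15,0,0,0,-0.3],[0,0,-0.15,0,0,0,-0.3],[0,0,-0.15,0,0,0,-0.3],[0,0,-3,0,0,0,-0.3],[0,0,-7,0,0,0,-0.3],[0,0,-7,0,0,0,-0.3]]]'
python3 - <<'E'
from h import *
to(514.0,-16.8,40,6.05); to(514.0,-16.8,-20,6.05)
E
```

```text
t: 10.7
tool_pos: [0.6052, 0.2402, 0.0834]
tool_rot: [0.999, 0.052, 0.004, -0.002]
force: [0.8, 0.4, 0.2]
opening: 0.0574
grip_force: 0.0
shift cm [-11.8   24.61   4.17] yaw 6.01 turn z -0.04
shift cm [-11.85  24.63  10.17] yaw 6.01 turn z -0.04
```

```bash
python3 -m handwheel '[[[-11.8,24.6,0,0,0,0,-0.3],[-11.8,24.6,0,0,0,0,-0.3],[-11.8,24.6,0,0,0,0,-0.3],[-11.8,24.6,0,0,0,0,-0.3],[-11.8,24.6,3.5,0,0,0,-0.3],[-11.8,24.6,3.5,0,0,0,-0.3],[-11.8,24.6,3.5,0,0,0,-0.3],[-11.8,24.6,3.5,0,0,0,-0.3],[-11.8,24.6,3.5,0,0,0,-0.3]]]'
python3 - <<'E'
from h import *
to(514.0,-16.8,-20,6.05)
s=snap('top');box=(190,150,222,210); a=up(s['color'],box);
for A,c,l in blobs(cv2.cvtColor(a,cv2.COLOR_BGR2GRAY)>215,1200): print(A,unup(c,box),ray(s,*unup(c,box),.044).round(4))
cv2.imwrite('pics/t6.png',cv2.resize(s['color'][140:220,160:300],None,fx=5,fy=5,interpolation=cv2.INTER_CUBIC))
E
```

```text
t: 11.6
tool_pos: [0.511, -0.0171, 0.0436]
tool_rot: [0.999, 0.053, 0.001, -0.0]
force: [-0.4, 0.4, -0.3]
opening: 0.0577
grip_force: 0.0
shift cm [0.29 0.01 6.36] yaw 6.12 turn z 0.07
3299 [210.85702107 153.13017202] [0.6815 0.2012 0.044 ]
1203 [193.68012261 154.50171446] [0.6758 0.2565 0.044 ]
9302 [197.90592077 174.61121264] [0.6106 0.2403 0.044 ]
10007 [213.81986984 177.67856875] [0.6018 0.1888 0.044 ]
2252 [198.13254885 191.23556838] [0.5569 0.2375 0.044 ]
8689 [197.81783721 204.55290453] [0.5142 0.2368 0.044 ]
5512 [216.03408472 205.52399311] [0.5125 0.1785 0.044 ]
```

View pics/t6.png

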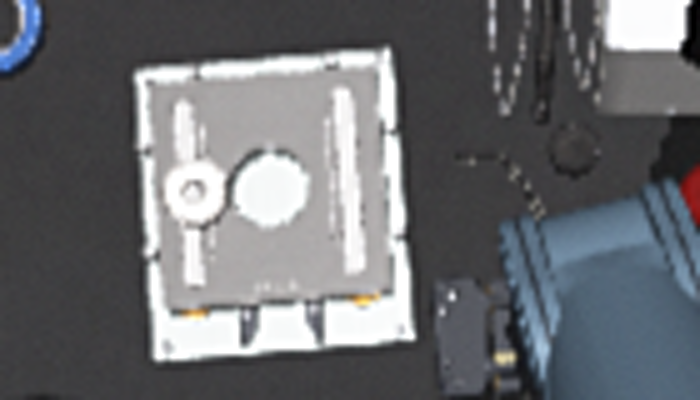

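The picture shows the left ring at crop (195,190), on the middle of the left strip and level with the window's centre. Now ring 1.

```bash
python3 -m handwheel '[[[0.15,0,3.5,0,0,0,-0.2],[0.15,0,4.3,0,0,0,-0.2],[0.15,0,4.3,0,0,0,-0.2],[0.15,0,4.3,0,0,0,-0.2]]]' | grep -E '_pos|^force|open'
python3 - <<'E'
from h import *
to(514.0,-16.8,-20.5,6.05)
E
```

```text
tool_pos: [0.512, -0.0179, 0.0008]
force: [0.4, -0.2, 0.2]
opening: 0.053
shift cm [ 0.21 -0.09  2.13] yaw 6.08 turn z 0.03
```

```bash
python3 -m handwheel '[[[0.1,-0.1,1.2,0,0,0,-0.2],[0.1,-0.1,2.1,0,0,0,-0.2],[0.1,-0.1,2.1,0,0,0,-0.2]]]' | grep -E '_pos|^force|open';python3 -m handwheel '[[[0,0,0,0,0,0,1],[0,0,0,0,0,0,1],[0,0,0,0,0,0,1],[0,0,0,0,0,0,1]]]' 25
```

```text
tool_pos: [0.5115, -0.0174, -0.0219]
force: [-0.1, -0.5, -0.0]
opening: 0.0532
t: 12.75
tool_pos: [0.5124, -0.0175, -0.0207]
tool_rot: [0.999, 0.052, 0.0, 0.0]
force: [-0.1, -0.3, -1.9]
opening: 0.0396
grip_force: 25.0
```

```bash
python3 -m handwheel '[[[0,0,-4,0,0,0,1],[0,0,-8,0,0,0,1],[11.4,-15.1,-8,0,0,0,1],[11.4,-15.1,-8,0,0,0,1],[11.4,-15.1,-8,0,0,0,1],[11.4,-15.1,-8,0,0,0,1],[11.4,-15.1,-5,0,0,0,1],[11.4,-15.1,-5,0,0,0,1],[11.4,-15.1,-5,0,0,0,1],[11.4,-15.1,-5,0,0,0,1],[11.4,-15.1,-5,0,0,0,1]]]'
python3 - <<'E'
from h import *
to(610.3,144.8,12,6.05)
E
```

```text
t: 13.85
tool_pos: [0.6106, 0.1438, 0.0304]
tool_rot: [0.999, 0.052, 0.001, 0.0]
force: [-0.5, 0.7, -2.0]
opening: 0.0396
grip_force: 24.9
shift cm [-0.03 -0.1   1.84] yaw 5.94 turn z -0.11
```

```bash
python3 -m handwheel '[[[0,-0.1,1,0,0,0,1],[0,-0.1,1.6,0,0,0,1],[0,-0.1,1.8,0,0,0,1],[0,-0.1,1.8,0,0,0,1],[0,-0.1,1.8,0,0,0,1]]]'| grep -E '_pos|^force'; python3 -m handwheel '[[[0,0,0.1,0,0,0,1],[0,0,0.1,0,0,0,1]]]' | grep -E '_pos|^force'
```

```text
tool_pos: [0.6093, 0.1454, 0.0112]
force: [-3.9, -1.1, 4.7]
tool_pos: [0.6094, 0.1454, 0.0111]
force: [-6.3, -1.6, 12.5]
```

```bash
python3 -m handwheel '[[[0,0,-0.15,0,0,0,1],[0,0,-0.15,0,0,0,-0.3],[0,0,-0.15,0,0,0,-0.3],[0,0,-0.15,0,0,0,-0.3],[0,0,-0.15,0,0,0,-0.3],[0,0,-4,0,0,0,-0.3],[0,0,-8,0,0,0,-0.3],[0,0,-8,0,0,0,-0.3]]]'|grep -E '_pos|open'; python3 -m handwheel '[[[-18.1,-6.9,0,0,0,-87,-0.3],[-18.1,-6.9,0,0,0,-87,-0.3],[-18.1,-6.9,0,0,0,-87,-0.3],[-18.1,-6.9,0,0,0,-87,-0.3],[-18.1,-6.9,0,0,0,-87,-0.3],[-18.1,-6.9,0,0,0,-87,-0.3],[-18.1,-6.9,0,0,0,-87,-0.3],[-18.1,-6.9,0,0,0,-87,-0.3],[-18.1,-6.9,0,0,0,-87,-0.3],[-18.1,-6.9,0,0,0,-87,-0.3],[-18.1,-6.9,0,0,0,-87,-0.3],[-18.1,-6.9,0,0,0,-87,-0.3]]]'
python3 - <<'E'
from h import *
to(422,195.2,-3,93)
s=snap('top');print(robot.get_obs()['qpos'].round(2))
a=s['color'];cv2.imwrite('pics/t7.png',cv2.resize(a[140:260,170:290],None,fx=5,fy=5,interpolation=cv2.INTER_CUBIC))
E
```

```text
tool_pos: [0.6138, 0.147, 0.0956]
opening: 0.0577
t: 16.55
tool_pos: [0.4225, 0.1952, 0.09]
tool_rot: [0.689, 0.724, -0.0, -0.0]
force: [0.1, -0.6, 1.4]
opening: 0.0575
grip_force: 0.0
shift cm [-0.   -0.05  9.3 ] yaw 92.83 turn z -0.17
[ 0.03  0.51 -0.68  2.07  0.49  0.72 -0.92]
```

View pics/t7.png

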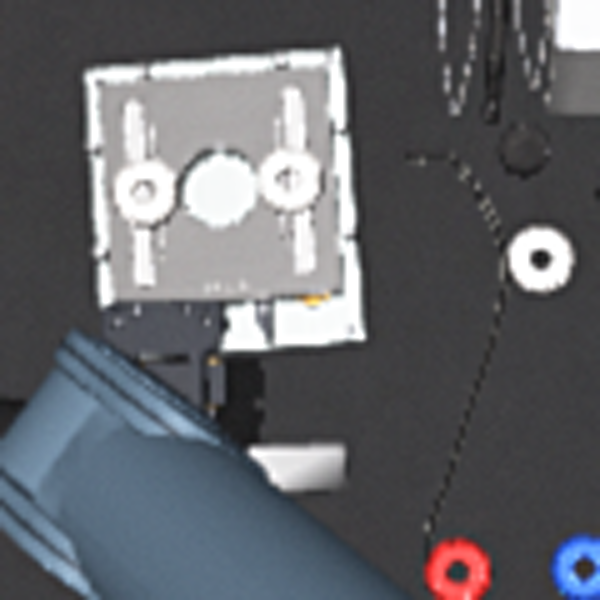

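Both rings sit on their strips, at crop (143,190) and (288,180) either side of the window. The third ring is untouched at (540,258), and the gripper is above the wedge's handle. I'll go down and grip it.

```bash
python3 -m handwheel '[[[0,-0.05,4,0,0,0,-0.3],[0,-0.05,8,0,0,0,-0.3],[0,-0.05,9.2,0,0,0,-0.3],[0,-0.05,9.2,0,0,0,-0.3],[0,-0.05,9.2,0,0,0,-0.3]]]'| grep -E '_pos|^force'; python3 -m handwheel '[[[0,0,0,0,0,0,1],[0,0,0,0,0,0,1],[0,0,0,0,0,0,1],[0,0,0,0,0,0,1],[0,0,0,0,0,0,1],[0,0,0,0,0,0,1]]]' 30
```

```text
tool_pos: [0.4227, 0.1959, -0.0008]
force: [-0.3, 0.3, 0.1]
t: 17.7
tool_pos: [0.4225, 0.1953, -0.0013]
tool_rot: [0.688, 0.725, 0.0, 0.0]
force: [-0.1, -0.2, 6.3]
opening: 0.0278
grip_force: 30.0
```

```bash
python3 -m handwheel '[[[0,0,-3,0,0,0,1],[-2.4,-1.65,-3.5,0,0,-93.3,1],[-2.4,-1.65,-3.5,0,0,-93.3,1],[-2.4,-1.65,-3.5,0,0,-93.3,1],[-2.4,-1.65,-3.5,0,0,-93.3,1],[-2.4,-1.65,-3.5,0,0,-93.3,1],[-2.4,-1.65,-3.5,0,0,-93.3,1],[-2.4,-1.65,-3.5,0,0,-93.3,1],[-2.4,-1.65,-3.5,0,0,-93.3,1],[-2.4,-1.65,-3.5,0,0,-93.3,1],[-2.4,-1.65,-3.5,0,0,-93.3,1],[-2.4,-1.65,-3.5,0,0,-93.3,1]]]';python3 -m handwheel '[[[0,0,0,0,0,0,1],[0,0,0,0,0,0,1]]]' >/dev/null
python3 - <<'E'
from h import *
to(407.3,170.4,8.5,-173.95)
print(robot.get_obs()['qpos'].round(2))
s=snap('top'); box=(190,190,240,245); a=up(s['color'],box)
cv2.imwrite('pics/t8.png',cv2.resize(s['color'][180:245,180:240],None,fx=8,fy=8,interpolation=cv2.INTER_CUBIC))
E
```

```text
t: 18.9
tool_pos: [0.4067, 0.1701, 0.033]
tool_rot: [-0.058, 0.998, -0.0, -0.0]
force: [0.3, 1.2, -1.5]
opening: 0.0279
grip_force: 30.0
shift cm [-0.07  0.    2.45] yaw -173.89 turn z 0.06
[ 0.26  0.73 -0.96  2.14  0.92  0.76  0.37]
```

View pics/t8.png

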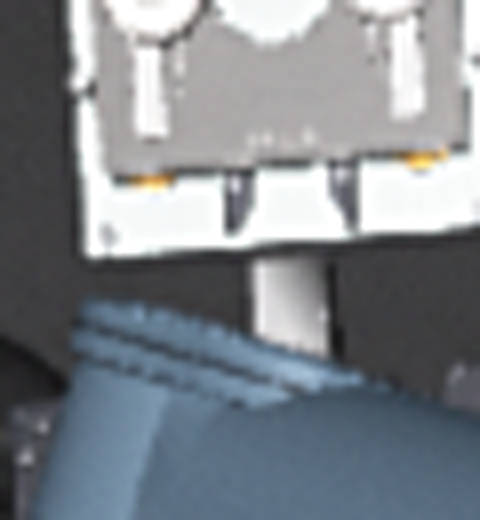

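This view shows the wedge lifted with its thin end toward the stand. Its middle is at crop (291,265), and about (298) after height correction, in line with the channel between the rails at (248,175) and (335,175). Now I'll lower it and slide in.

```bash
python3 -m handwheel '[[[-0.07,0,1.5,0,0,0,1],[-0.07,0,2.45,0,0,0,1],[-0.07,0,2.45,0,0,0,1],[-0.07,0,2.45,0,0,0,1],[-1,0,2.45,0,0,0,1],[-2,0,2.45,0,0,0,1],[-3,0,2.45,0,0,0,1],[-3,0,2.45,0,0,0,1]]]'
python3 - <<'E'
from h import *
x,y=606.2-145*.9944,191.5-145*.1054
to(x,y,8,-173.95)
E
```

```text
t: 19.95
tool_pos: [0.439, 0.1741, 0.009]
tool_rot: [-0.054, 0.999, 0.0, 0.001]
force: [0.2, 0.0, -1.7]
opening: 0.0277
grip_force: 30.0
shift cm [-2.31 -0.03  0.1 ] yaw -173.8 turn z 0.15
```

```bash
python3 -m handwheel '[[[-0.8,-0.05,0,0,0,0.1,1],[-1.6,-0.05,0,0,0,0.1,1],[-2.3,-0.05,0,0,0,0.1,1],[-2.3,-0.05,0,0,0,0.1,1],[-2.3,-0.05,0,0,0,0.1,1]]]'|grep -E '_pos|^force'; python3 -m handwheel '[[[0,0,0.1,0,0,0,1],[0,0,0.1,0,0,0,1],[0,0,0.1,0,0,0,1]]]'|grep -E '_pos|^force'; python3 -m handwheel '[[[0,0,0.1,0,0,0,1],[0,0,0.1,0,0,0,1],[0,0,0.1,0,0,0,1]]]'|grep -E '_pos|^force'
```

```text
tool_pos: [0.4595, 0.1758, 0.0086]
force: [-0.3, -0.0, -1.4]
tool_pos: [0.4594, 0.1757, 0.0077]
force: [0.4, -0.4, -1.8]
tool_pos: [0.4596, 0.1758, 0.0067]
force: [-0.2, -0.0, -0.2]
```

```bash
python3 -m handwheel '[[[0,0,0.1,0,0,0,1],[0,0,0.1,0,0,0,1],[0,0,0.1,0,0,0,1]]]'|grep -E '_pos|^force'; python3 -m handwheel '[[[-0.4,0,0,0,0,0,1],[-0.8,0,0,0,0,0,1],[-1,0,0,0,0,0,1],[-1,0,0,0,0,0,1],[-1,0,0,0,0,0,1]]]'|grep -E '_pos|^force|rot'
python3 - <<'E'
from h import *
for n in ('top','side'): snap(n,n+'9.png')
E
```

```text
tool_pos: [0.4594, 0.176, 0.0061]
force: [-2.9, -1.1, 5.8]
tool_pos: [0.4693, 0.1776, 0.0063]
tool_rot: [-0.055, 0.999, 0.0, 0.0]
force: [-3.9, -0.6, 6.0]
```

```bash
python3 -m handwheel '[[[-0.3,0,0,0,0,0,1],[-0.3,0,0,0,0,0,1],[-0.3,0,0,0,0,0,1]]]'|grep -E '_pos|^force'; for i in 1 2 3; do python3 -m handwheel '[[[-0.2,0,0,0,0,0,1],[-0.2,0,0,0,0,0,1],[-0.2,0,0,0,0,0,1]]]'|grep -E '_pos|^force'; done
python3 - <<'E'
from h import *
o=robot.get_obs();p=o['tool_pos']*1000;print('s',(p[0]-606.2)*.9944+(p[1]-191.5)*.1054, o['opening'])
E
```

```text
tool_pos: [0.4721, 0.178, 0.0063]
force: [-2.9, -0.4, 7.9]
tool_pos: [0.4739, 0.1782, 0.0064]
force: [-3.3, -0.2, 9.1]
tool_pos: [0.4759, 0.1785, 0.0064]
force: [-5.2, 0.1, 9.6]
tool_pos: [0.4778, 0.1787, 0.0064]
force: [-4.0, -1.3, 8.7]
s -128.99975412062642 0.027441816936338674
```

```bash
for i in 1 2 3 4; do python3 -m handwheel '[[[-0.2,0,0,0,0,0,1],[-0.2,0,0,0,0,0,1],[-0.2,0,0,0,0,0,1]]]'|grep -E '_pos|^force'; done
python3 - <<'E'
from h import *
o=robot.get_obs();p=o['tool_pos']*1000;print('s',(p[0]-606.2)*.9944+(p[1]-191.5)*.1054, o['opening'])
s=snap('side','side10.png');t=snap('top','top10.png')
# edge shift of holder/rings: phase correlation vs. pictures before lift
for n,S,boxes in(('side',s,[(232,296,250,318),(285,272,308,298),(246,274,262,290),(278,286,300,306)]),('top',t,[(190,165,206,192),(222,165,240,192),(205,200,225,210)])):
    a=cv2.imread(f'pics/{n}9.png');
    for b in boxes:
        g=[cv2.cvtColor(i[b[1]:b[3],b[0]:b[2]],cv2.COLOR_BGR2GRAY).astype('float32') for i in(a,S['color'])]
        print(n,b,np.round(cv2.phaseCorrelate(g[0],g[1])[0],2))
for p in([.6013,.238,.04],[.611,.145,.04],[.5316,.1836,.032],[.5237,.258,.032]): print(np.round(proj(s,p),1),np.round(proj(t,p),1))
E
```

```text
tool_pos: [0.4792, 0.1789, 0.0065]
force: [-6.6, -0.4, 12.5]
tool_pos: [0.4798, 0.179, 0.0065]
force: [-9.6, -1.8, 16.9]
tool_pos: [0.4809, 0.1792, 0.0066]
force: [-12.5, -3.2, 19.7]
tool_pos: [0.4828, 0.1796, 0.0066]
force: [-12.1, -3.0, 19.6]
s -123.97289575561446 0.027884849613063825
side (232, 296, 250, 318) [-0.01 -0.02]
side (285, 272, 308, 298) [-0.04  0.52]
side (246, 274, 262, 290) [-0.14  0.18]
side (278, 286, 300, 306) [ 0.43 -0.06]
top (190, 165, 206, 192) [-0.4   1.26]
top (222, 165, 240, 192) [-0.    0.34]
top (205, 200, 225, 210) [-0.17 -3.17]
[277.3 303.1] [198.7 177.7]
[257.9 282.7] [227.6 175.3]
[289.5 284.4] [215.1 199.8]
[306.3 300.5] [191.9 201.7]
```

```bash
python3 -m handwheel '[[[0,0,-0.05,0,0,0,1],[0,0,-0.05,0,0,0,1],[0,0,-0.05,0,0,0,1]]]'|grep -E '_pos|^force';for i in 1 2; do python3 -m handwheel '[[[-0.2,0,0,0,0,0,1],[-0.2,0,0,0,0,0,1],[-0.2,0,0,0,0,0,1]]]'|grep -E '_pos|_rot|^force'; done
```

```text
tool_pos: [0.4833, 0.1796, 0.0066]
force: [-10.8, -0.9, 13.0]
tool_pos: [0.4853, 0.1798, 0.0067]
tool_rot: [-0.055, 0.998, -0.0, -0.002]
force: [-10.1, -1.1, 12.4]
tool_pos: [0.4873, 0.18, 0.0066]
tool_rot: [-0.055, 0.998, -0.0, -0.002]
force: [-9.8, 0.2, 12.7]
```

```bash
for i in 1 2 3; do python3 -m handwheel '[[[-0.2,0,0,0,0,0,1],[-0.2,0,0,0,0,0,1],[-0.2,0,0,0,0,0,1]]]'|grep -E '_pos|^force'; done
python3 - <<'E'
from h import *
o=robot.get_obs();p=o['tool_pos']*1000;print('s',(p[0]-606.2)*.9944+(p[1]-191.5)*.1054, o['opening'])
s=snap('side','side11.png')['color'];a=cv2.imread('pics/side9.png')
# subpixel dark->bright/bright->dark edges along columns across the holder's front left corner & rings
for u in(276,278,286,294,300,304):
    print(u);[print('  ',i[270:316,u].astype(int).sum(1).tolist()) for i in(a,s)]
E
```

```text
tool_pos: [0.4893, 0.1802, 0.0067]
force: [-10.3, -1.3, 12.7]
tool_pos: [0.4913, 0.1805, 0.0067]
force: [-10.7, -1.0, 12.6]
tool_pos: [0.4933, 0.1807, 0.0067]
force: [-9.0, -1.6, 14.1]
s -113.42756638222795 0.027197088333819848
276
   [228, 236, 367, 435, 418, 415, 423, 416, 409, 413, 410, 415, 410, 409, 412, 410, 408, 405, 412, 409, 413, 415, 434, 393, 294, 242, 289, 596, 716, 639, 463, 436, 438, 505, 663, 683, 693, 738, 680, 480, 476, 447, 422, 418, 421, 430]
   [227, 286, 375, 415, 414, 408, 413, 417, 412, 409, 410, 413, 409, 408, 408, 410, 405, 408, 412, 409, 409, 414, 569, 548, 267, 259, 436, 663, 707, 593, 430, 439, 456, 548, 675, 717, 720, 707, 606, 470, 441, 414, 420, 420, 415, 441]
278
   [226, 228, 532, 566, 401, 441, 417, 417, 418, 411, 409, 414, 411, 412, 409, 407, 409, 411, 407, 409, 416, 416, 415, 417, 413, 413, 462, 653, 722, 671, 527, 477, 471, 459, 624, 715, 713, 717, 647, 458, 471, 449, 421, 414, 431, 371]
   [222, 221, 311, 375, 392, 417, 414, 414, 410, 405, 406, 409, 412, 409, 410, 405, 411, 408, 409, 411, 415, 410, 417, 414, 414, 412, 525, 682, 719, 639, 467, 466
[... 1259 characters left out ...]
68, 246, 296, 296, 295, 292, 289, 296, 297, 294, 301, 298, 302, 249, 188, 271, 335, 333, 324, 295, 236, 204, 209, 213, 286, 379, 412, 412, 411, 412, 410, 411, 418, 363, 271, 263, 301, 347, 371, 371, 535, 666, 680, 681, 590, 378]
304
   [285, 285, 289, 283, 285, 285, 283, 278, 231, 226, 295, 324, 334, 339, 339, 332, 331, 328, 288, 188, 154, 163, 190, 356, 589, 679, 681, 675, 609, 492, 432, 445, 393, 261, 281, 346, 372, 369, 538, 674, 685, 683, 584, 370, 268, 226]
   [297, 244, 153, 142, 130, 133, 130, 137, 130, 133, 132, 145, 136, 137, 188, 278, 323, 321, 276, 188, 148, 146, 157, 213, 316, 365, 372, 370, 419, 443, 422, 372, 268, 271, 314, 357, 368, 369, 540, 670, 683, 681, 583, 369, 267, 222]
```

```bash
python3 -m handwheel '[[[0,0,0,0,0,0,1],[0,0,0,0,0,0,1],[0,0,0,0,0,0,1],[0,0,0,0,0,0,1],[0,0,0,0,0,0,1]]]'
python3 - <<'E'
from h import *
s=snap('side');a=cv2.imread('pics/side9.png').astype(float).sum(2);b=s['color'].astype(float).sum(2)
# lower left holder edge: bright top/side (>330) -> dark shadow, per column
for u in range(284,306,2):
    r=[]
    for i in(a,b):
        c=i[298:314,u]; k=np.argmin(np.diff(c)); k=min(max(k,1),13); m=(c[k-1]+c[k+2])/2; r.append(298+np.interp(-m,-c[k-1:k+3],np.arange(k-1,k+3)))
    P=ray(s,u,r[0],.032); q=proj(s,P+[0,0,.001])[1]-proj(s,P)[1]
    print(u,np.round(r,2),'lift mm',round((r[1]-r[0])/q,2),P[:2].round(3))
E
```

```text
t: 26.8
tool_pos: [0.4933, 0.1807, 0.0067]
tool_rot: [-0.055, 0.998, -0.0, -0.002]
force: [-10.1, 0.3, 13.1]
opening: 0.0278
grip_force: 30.0
284 [306.24 305.49] lift mm 2.7 [0.587 0.249]
286 [311.16 304.13] lift mm 24.95 [0.591 0.266]
288 [310.15 303.18] lift mm 24.76 [0.585 0.266]
290 [309.14 302.13] lift mm 24.96 [0.578 0.265]
292 [308.17 301.14] lift mm 25.07 [0.572 0.264]
294 [301.11 299.92] lift mm 4.26 [0.554 0.245]
296 [305.45 298.9 ] lift mm 23.41 [0.557 0.261]
298 [305.23 304.83] lift mm 1.43 [0.552 0.263]
300 [304.28 303.31] lift mm 3.51 [0.546 0.262]
302 [303.26 302.26] lift mm 3.62 [0.539 0.261]
304 [312.26 312.26] lift mm 0.02 [0.552 0.291]
```

Run:
```python
from h import *
s=snap('side');a=cv2.imread('pics/side9.png').astype(float).sum(2);b=s['color'].astype(float).sum(2)
L=[]
for u in range(250,306):
    P0=np.array([606.2,191.5]);r=[]
    # predicted left top edge row of holder at column u
    ss=np.linspace(-75,75,600);pr=np.array([proj(s,[*(P0+np.array([.9944,.1054])*k+np.array([-.1054,.9944])*75)/1000,.032]) for k in ss])
    i=np.argmin(abs(pr[:,0]-u)); v=int(round(pr[i,1]))
    for im in(a,b):
        c=im[v-4:v+6,u]; j=[j for j in range(len(c)-1) if c[j]>=330>c[j+1]]
        r.append(v-4+j[0]+(c[j[0]]-330)/(c[j[0]]-c[j[0]+1]) if j else np.nan)
    P=ray(s,u,v,.032);q=proj(s,P+[0,0,.001])[1]-proj(s,P)[1]
    L.append((ss[i],(r[1]-r[0])/q))
L=np.array(L);L=L[np.isfinite(L[:,1])&(abs(L[:,1])<6)]
for lo in range(-75,75,15):
    m=(L[:,0]>=lo)&(L[:,0]<lo+15); print(lo,m.sum(),np.round(np.median(L[m,1]),2) if m.any() else '')
p=np.polyfit(L[:,0],L[:,1],1);print('front',np.polyval(p,-75),'rear posts',np.polyval(p,66))
```

```text
-75 4 2.92
-60 4 2.15
-45 5 1.8
-30 4 1.97
-15 5 1.82
0 5 1.44
15 5 -0.24
30 4 -0.05
45 5 -0.01
60 5 -0.04
front 2.920686825175261 rear posts -0.3734025548071722
```

The fitted front-edge lift is about 2.9 mm, with the rear still on its posts. The wedge is held steady, so I'll hand in.

```bash
python3 -c "
from bench import robot
print(robot.sign_off())"
```

```text
the job is handed in; nothing more can be done
None
```

The job is handed in at about 27 s: ring weights 1 and 2 are on the holder's two strips, ring 0 was left where it lay, and the wedge is still held in the channel with the front edge about 2.9 mm up as measured in the side view (rear still on its posts); one early probe pressed a ring with 82 N at the closed fingertips, under the 120 N wrist limit.

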